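# Shut the safety cap of the solvent can until its clutch slips

## Task

The red solvent can was left with its safety cap loose: shut it properly. Turned by itself the cap only spins, so hold it pressed down while you turn it clockwise (seen from above) until the black pointer has come right up to the green mark and the clutch slips: carry on until the cap has clearly slipped (about 20 degrees) with the pointer standing still, but stop within half a turn of slipping. Then let go so that the cap springs back up, and leave the water bottle, socket, wheel and screwdriver where they are.

Things in the scene. Friction and masses are not known exactly. Their poses are not given: they have to be found in the camera images.
- can: Red round solvent can, 110 mm across, 120 mm high, yellow band, on a 150 mm square, 4 mm thick steel plate bolted to the bench: it cannot move. Origin on the bench under the can's (vertical) axis, which is also the axis of collar, clutch and cap. Its x axis points to the green mark.
- wing (a point): Middle of the cap's round black top, which is 60 mm across and lies 160 mm above the bench when the cap is up (at most 6 mm lower when pressed), level, z up. On it stands a blue bar (the wing), 50 mm long (along this point's x axis), 14 mm wide (y axis), from here up to 22 mm above here. The black top is free on both sides of the wing: fingertips can stand there astride the wing and press. The fluted cap side below is 60 mm across and 21 mm high.
- press (a joint): How far the cap is pressed down, m. 0 = up (rest), 0.006 = at its stop. A spring pushes the cap up: about 4.5 N to start it moving, plus 1.5 N per mm, so about 13.5 N at the stop. From about 0.0015 the two lugs inside meet the ten teeth of the screw ring; from about 0.004 they drive it firmly. A lug may at first land on a tooth (the cap stops hard at about 0.0015): turn a little and it drops in. Pressed less than 0.0015 the cap spins freely both ways and moves nothing.
- cap (a joint): Angle of the cap and wing about the can's axis, rad, growing clockwise seen from above, no end stops; 0 with the wing along the can's x axis. Lugs and teeth have up to 0.3 rad of play at each change of direction. Pressed and turned anticlockwise, it unscrews the collar again.
- collar (a joint): Angle of the white collar (74 mm across, under the cap), which is the screw itself, rad, growing clockwise seen from above. 0 = loosest, 3.0 = fully shut against the end stop, pointer in line with the green mark. Left between 0.4 and 1.4 at first. Turning it takes about 0.06 N m; it stays where it is left.
- clutch (a joint): Slip of the clutch between the toothed ring and the collar, rad, clockwise positive. 0 at first; it slips only above about 0.25 N m, that is once the collar is at its end stop, and only clockwise; anticlockwise it drives rigidly.
- pointer (a point): Black pointer on top of the collar, 18 mm long, showing beyond the cap's edge; this point is 32.5 mm from the can's axis, 134 mm above the bench. It turns with the collar.
- mark (a point): Green block, 12 by 10 by 10 mm, fixed on the can's shoulder 47 mm from the axis; this point is its top, 130 mm above the bench.
- water_mid (a point): Bystander: loose clear water bottle, upright, 64 mm across, 190 mm high; its centre, 95 mm up.
- socket_mid (a point): Bystander: loose steel socket, upright, 28 mm across, 45 mm high; its centre.
- wheel_mid (a point): Bystander: loose green wheel lying flat, 72 mm across, 26 mm high; its centre.
- driver: Bystander: loose screwdriver with orange handle lying on the bench, about 200 mm long, along this frame's x axis.
Not all that is in view belongs to the job. There is more than one size of the can; the job needs the smaller.

How it is judged:
On the way:
1. the collar is screwed fully home with the cap pressed down (value of joint collar above 2.93 rad and value of joint press above 0.0015 m).
At the end, for the whole second after the job is handed in: The collar is fully shut (within 0.1 rad of its end stop, pointer at the green mark), the clutch has slipped by at least 0.15 rad, the cap is released (back up within 1 mm) and no longer turning (value of joint collar above 2.9 rad and value of joint clutch above 0.15 rad and value of joint press below 0.001 m and velocity of joint cap between -0.1 and 0.1 rad/s); the robot touches nothing.
It fails at once if the clutch is ground on by more than 3.4 rad (over half a turn) (value of joint clutch above 3.4 rad).
It fails at once if a bystander is moved by more than 20 mm (distance of any of water_mid, socket_mid, wheel_mid, driver from where it was at the start of the episode above 0.02 m).
It also fails if it takes over 72 s, if anything falls off the work surface, if the arm or the gripper's body presses on something with over 40 N, if the wrist force passes 120 N, or if a joint passes its speed limit or range.

## Robot

A 6-joint arm with a two-finger parallel gripper is mounted at the origin on the work surface. World frame = base frame: x ahead of the robot, y to its left, z up, the work surface at z = 0. Lengths are in m, angles in rad, forces in N, time in s.
With the tool pointing down it reaches from about 0.375 to 0.9 m from the base axis. Payload 3.1 kg.
Tool frame: the origin (TCP) lies at the very end of the fingers, on their centre line; the grasp point (between the pads) lies 19 mm behind it (ctrl.grasp_offset is the distance from the TCP to the grasp point, in m); z points along the fingers, y is the line along which they close (so a half turn about z gives the same grasp; the last joint's range is limited). The gripper opens to 85 mm and grips with 20 to 120 N. Pads are 22 mm wide; open, the fingers measure 114 mm over their backs; the gripper's body (76 mm by 85 mm) begins 54 mm behind the grasp point. The pads swing forward as they close: fully open they stand 13 mm farther back than shut.
Start: joints at [-1.383, 0.527, 1.433, -0, 1.181, -0.178], TCP at [0.224, -0.583, 0.207] pointing down, gripper open.
Joint ranges: [-3.08, 3.08], [-0.75, 2.2], [0.22, 2.44], [-1.43, 4.57], [0, 2.65], [-2.85, 2.85]. Speed limits (rad/s): [2.79, 2.79, 3.14, 3.14, 3.14, 3.14].

## Interface

Orientations are given as a unit quaternion [w, x, y, z].
In Python, from rig import ctrl, grab_frame gives the robot as it stands.
- The arm moves only by the shell command python3 -m inch 'ROWS' [FORCE]. ROWS is JSON, a list that holds one entry, the list of rows, each a list of 7 numbers: the opening, from -1 (shut) to 1 (fully open), so that 0 is half open, then the shift along the tool's x, y, z in m, then the turn, a rotation vector about the tool's x, y, z in degrees. A call has exactly 5 rows; each row is the pose to reach, as a shift and turn from the pose commanded when the call began, along the tool's axes at that moment; what a row does not reach only later rows make up. A row lasts 1/10 s, in which the tool goes at most 50 mm and 8.59 degrees, less where a joint would pass 70% of its speed; a pose out of reach is approached as far as the arm can. A call with a gripper value outside its range is refused whole. The fingers move at their own pace and stop on an object; FORCE is the grip in N (left out, the last holds). Time passes only in rows, so rows that repeat a pose let the fingers close, or fill a call up. It gives the time, the measured TCP pose, the force, the opening and the grip force at its end, in the units of the state.
- ctrl.get_state(): the state, without advancing time (a new reading comes with each control period).
- grab_frame(name): name is "scene" or "top" or "wrist"; returns a dict with "img" (420x560x3 uint8, blue, green, red), "K" (3x3 intrinsics, pixels), "k1" (the pictures are not rectified: a ray, as slopes to the right and down, at radius r is drawn at 1 + k1 r^2 times it, then the intrinsics apply), "world_to_cam" (4x4, takes a point from world to camera coordinates); the wrist camera has in their place "mount" (4x4, takes a point from camera to tool coordinates, whose origin is the TCP and whose axes are the flange's). Camera axes: x right, y down, z forward; pixel columns grow to the right and rows downward; lengths in m; the calibration is good to about 2 mm. A picture is of the moment at which its call begins: read the wrist's pose just before it. There is no depth.
- ctrl.job_done(): hands the job in; it is judged then, once.
The state is a dict: "t": time; "joint_pos": joint angles; "dq": joint speeds; "joint_torque": joint torques, N m; "position": TCP position; "orientation": TCP orientation; "ft_force": force on the tool from outside, world axes, zero at the start; "torque": the same for the moment, N m; "finger_gap": finger opening in m; "finger_force": force on a finger pad.
Only numpy, scipy, OpenCV 4.12 (cv2) and the standard library are available. Lean on these libraries where they do the work, as an engineer would, in place of code of your own. Each camera call takes 0.05 s, during which the arm holds its last target. There are 200 camera calls.

## Working session

There is one attempt and no reset: what is moved stays moved. The work goes in short steps, Python scripts to look and compute and a shell command to move; the robot and the scene stay as the last step left them, time stands still between calls to the robot, and variables do not carry over. Pictures are saved under pics/ and viewed, at most 10 in all, crops included, and the job is handed in when it is done.

```bash
ls; mkdir -p pics
python3 - <<'E'
from rig import ctrl, grab_frame
import cv2,pickle
d={}
for n in ("scene","top","wrist"):
    f=grab_frame(n); d[n]=f
pickle.dump(d,open('f0.pkl','wb'))
cv2.imwrite('pics/a_scene.png',d['scene']['img']);cv2.imwrite('pics/a_top.png',d['top']['img'])
s=ctrl.get_state();print(s)
for n in d: print(n,{k:v for k,v in d[n].items() if k!='img'})
E
```

```text
pics
{'t': 0.15, 'joint_pos': array([-1.38251633e+00,  5.28276191e-01,  1.43365213e+00, -1.39411262e-05,
        1.18140989e+00, -1.78476287e-01]), 'dq': array([-5.41825501e-04, -2.05859286e-03, -3.46765174e-03,  4.29058888e-04,
        6.92115485e-05,  2.58991661e-03]), 'joint_torque': array([ 6.05987207e-04, -4.42743838e+01, -1.78275597e+01, -2.83589334e-04,
        5.61987530e-03,  7.83090883e-06]), 'position': array([ 0.22403843, -0.5828045 ,  0.20662994]), 'orientation': array([-8.72735887e-04,  9.83232435e-01,  1.82354649e-01, -1.07245878e-05]), 'ft_force': array([-0.51210299,  1.39240388,  0.19198137]), 'torque': array([ 0.00926071, -0.04023488, -0.02130224]), 'finger_force': 0.0, 'finger_gap': 0.08554315122831828}
scene {'K': array([[413.34862972,   0.        , 278.25241025],
       [  0.        , 413.34862972, 205.42809908],
       [  0.        ,   0.        ,   1.        ]]), 'k1': 0.028654170621218954, 'world_to_cam': array([[ 0.80078897,  0.59888254, -0.00875926, -0.50370969],
       [ 0.44526785, -0.60503873, -0.66004899, -0.14828202],
       [-0.40059151,  0.52465974, -
[... 388 characters left out ...]
86, -0.1917024 ,  0.60203374],
       [ 0.19171534,  0.00278561, -0.98144662,  0.998516  ],
       [ 0.        ,  0.        ,  0.        ,  1.        ]])}
wrist {'K': array([[339.89318923,   0.        , 278.42935613],
       [  0.        , 339.89318923, 214.546119  ],
       [  0.        ,   0.        ,   1.        ]]), 'k1': -0.06678228658020223, 'mount': array([[ 4.42149169e-04, -9.65994984e-01, -2.58560427e-01,
         6.57502782e-02],
       [ 9.99999764e-01,  2.91146331e-04,  6.22303924e-04,
        -3.96667257e-04],
       [-5.25863550e-04, -2.58560642e-01,  9.65994885e-01,
        -1.66687763e-01],
       [ 0.00000000e+00,  0.00000000e+00,  0.00000000e+00,
         1.00000000e+00]])}
```

View pics/a_scene.png

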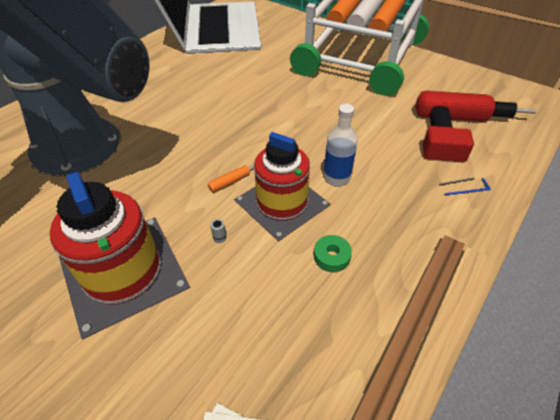

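View pics/a_top.png

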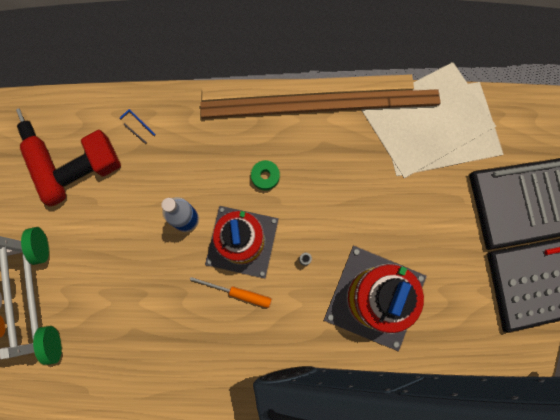

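The scene view shows the small can's wing at about (283,142), mark at (298,172), bottle to its right and the wheel at (333,253). In the top view the wing is at (235,232), mark (243,214), bottle (180,215), socket (305,260), driver (245,295), wheel (265,175). The large can at right is the decoy.

```bash
cat > h.py <<'E'
import numpy as np,cv2
from scipy.spatial.transform import Rotation as R
from rig import ctrl,grab_frame
def w2c(f,s=None):
    if 'world_to_cam' in f: return f['world_to_cam']
    T=np.eye(4);q=s['orientation'];T[:3,:3]=R.from_quat([q[1],q[2],q[3],q[0]]).as_matrix();T[:3,3]=s['position']
    return np.linalg.inv(T@f['mount'])
def on_plane(f,px,z,s=None):
    W=w2c(f,s);K=f['K']
    d=(np.array(px,float)-K[:2,2])/K[0,0];u=d.copy()
    for _ in range(10): u=d/(1+f['k1']*(u@u))
    Rm=W[:3,:3].T;c=-Rm@W[:3,3];r=Rm@np.array([u[0],u[1],1]);return c+r*(z-c[2])/r[2]
def project(f,p,s=None):
    W=w2c(f,s);c=W[:3,:3]@p+W[:3,3];u=c[:2]/c[2];return u*(1+f['k1']*(u@u))*f['K'][0,0]+f['K'][:2,2]
def blobs(img,lo,hi,box=None,amin=15):
    m=cv2.inRange(cv2.cvtColor(img,cv2.COLOR_BGR2HSV),lo,hi)
    if box is not None:
        k=np.zeros_like(m);x0,y0,x1,y1=box;k[y0:y1,x0:x1]=255;m&=k
    cs,_=cv2.findContours(m,cv2.RETR_EXTERNAL,cv2.CHAIN_APPROX_NONE)
    return sorted([c for c in cs if cv2.contourArea(c)>amin],key=cv2.contourArea,reverse=True)
BLUE=((105,120,50),(130,255,255));GREEN=((50,120,40),(85,255,255))
E
python3 - <<'E'
from h import *;import pickle
d=pickle.load(open('f0.pkl','rb'))
for n,b in (("top",(205,200,270,270)),("scene",(250,120,312,190))):
    f=d[n]
    for c in blobs(f['img'],*BLUE,b)[:2]:
        r=cv2.minAreaRect(c);print(n,'blue',r,on_plane(f,r[0],.176))
    for c in blobs(f['img'],*GREEN,b,4)[:2]:
        r=cv2.minAreaRect(c);print(n,'green',r,on_plane(f,r[0],.128))
f=d['top']
for n,p,z in (('bottle',(170,206),.19),('socket',(305,258),.045),('wheel',(265,175),.026),('driver',(245,295),.02)): print(n,on_plane(f,p,z))
for p in ((222,208),(277,215),(264,275),(208,266)): print(on_plane(f,p,.004))
E
```

```text
top blue ((234.98463439941406, 231.87693786621094), (24.558876037597656, 8.18629264831543), 82.87498474121094) [0.52443441 0.15037723 0.176     ]
top green ((241.80003356933594, 213.60000610351562), (3.7947328090667725, 5.0596442222595215), 18.434947967529297) [0.57083493 0.14071343 0.128     ]
scene blue ((281.75, 142.25), (27.51181411743164, 13.281566619873047), 18.434947967529297) [0.53016779 0.14551121 0.176     ]
scene green ((297.7500305175781, 171.75001525878906), (6.363961219787598, 4.242640495300293), 45.0) [0.57119241 0.14055158 0.128     ]
bottle [0.57621619 0.28359329 0.19      ]
socket [4.80645291e-01 3.22144911e-04 4.50000000e-02]
wheel [0.68407709 0.09356605 0.026     ]
driver [0.39643104 0.14031504 0.02      ]
[0.60691018 0.19968682 0.004     ]
[0.58893976 0.0647753  0.004     ]
[0.44363599 0.09636131 0.004     ]
[0.46516443 0.2310639  0.004     ]
```

Small can at about (0.525, 0.148), with the wing's yaw about +7°. I'll go round the big can, raised up.

```bash
cat > go.py <<'E'
import sys;from h import *
g=list(map(float,sys.argv[1:4]));s=ctrl.get_state();q=s['orientation'];M=R.from_quat([q[1],q[2],q[3],q[0]]).as_matrix()
print('t',s['t'],'pos',s['position'].round(4),'shift',(M.T@(np.array(g)-s['position'])).round(4),'yaw x',np.degrees(np.arctan2(M[1,0],M[0,0])).round(2),'tilt',M[:2,2].round(4),'q',s['joint_pos'].round(3),'F',s['ft_force'].round(1),'tz',s['torque'].round(2),'gap',s['finger_gap'].round(4))
E
python3 -m inch '[[[1,0.04,-0.01,-0.03,0,0,0],[1,0.08,-0.02,-0.05,0,0,0],[1,0.12,-0.03,-0.07,0,0,0],[1,0.16,-0.04,-0.09,0,0,0],[1,0.194,-0.05,-0.1,0,0,0]]]'
python3 -m inch '[[[1,0.04,-0.01,-0.03,0,0,0],[1,0.08,-0.02,-0.05,0,0,0],[1,0.12,-0.03,-0.07,0,0,0],[1,0.16,-0.04,-0.09,0,0,0],[1,0.194,-0.05,-0.1,0,0,0]]]'
python3 go.py .525 .149 .34
```

```text
t: 0.65
position: [0.3893, -0.4664, 0.3093]
orientation: [0.001, 0.983, 0.183, 0.001]
ft_force: [0.1, -0.8, -0.5]
finger_gap: 0.0855
finger_force: 0.0
t: 1.15
position: [0.5525, -0.3497, 0.4094]
orientation: [0.001, 0.983, 0.183, 0.001]
ft_force: [0.9, -0.3, -0.5]
finger_gap: 0.0854
finger_force: 0.0Traceback (most recent call last):
  File "go.py", line 3, in <module>
    print('t',s['t'],'pos',s['position'].round(4),'shift',(M.T@(np.array(g)-s['position'])).round(4),'yaw x',np.degrees(np.arctan2(M[1,0],M[0,0])).round(2),'tilt',M[:2,2].round(4),'q',s['joint_pos'].round(3),'F',s['ft_force'].round(1),'tz',s['torque'].round(2),'gap',s['finger_gap'].round(4))
                                                                                                                                                                                                                                                                           ^^^^^^^^^^^^^^^^^^^^^
AttributeError: 'float' object has no attribute 'round'
```

```bash
sed -i "s/s\['finger_gap'\].round(4)/s['finger_gap']/" go.py
python3 -m inch '[[[1,0.015,-0.047,0.007,0,0,-8],[1,0.03,-0.094,0.014,0,0,-16],[1,0.045,-0.14,0.02,0,0,-24],[1,0.06,-0.19,0.028,0,0,-32],[1,0.076,-0.237,0.035,0,0,-40]]]'
python3 -m inch '[[[1,0.042,-0.027,0.007,0,0,-8],[1,0.084,-0.053,0.014,0,0,-16],[1,0.126,-0.08,0.02,0,0,-24],[1,0.169,-0.106,0.028,0,0,-32],[1,0.211,-0.133,0.034,0,0,-40]]]'
python3 go.py .525 .149 .34
```

```text
t: 1.65
position: [0.5358, -0.1033, 0.3722]
orientation: [-0.0, 0.86, 0.51, -0.0]
ft_force: [2.2, -0.4, -0.4]
finger_gap: 0.0855
finger_force: 0.0
t: 2.15
position: [0.5219, 0.1438, 0.3384]
orientation: [-0.0, 0.634, 0.773, -0.0]
ft_force: [1.3, 0.8, -0.0]
finger_gap: 0.0861
finger_force: 0.0
t 2.15 pos [0.5219 0.1438 0.3384] shift [ 0.0044  0.0041 -0.0016] yaw x 101.33 tilt [-0.0005 -0.0001] q [ 0.062  0.282  1.462 -0.     1.398 -0.135] F [ 1.3  0.8 -0. ] tz [ 0.05 -0.06  0.  ] gap 0.0860980244723643
```

```bash
python3 -m inch '[[[1,0,0,0,0,0,-8],[1,0,0,0,0,0,-16],[1,0,0,0,0,0,-24],[1,0,0,0,0,0,-32],[1,0,0,0,0,0,-40]]]'
python3 -m inch '[[[1,0,0,0,0,0,-8],[1,0,0,0,0,0,-16],[1,0,0,0,0,0,-24],[1,0,0,0,0,0,-32],[1,0,0,0,0,0,-40]]]'
python3 -m inch '[[[1,0,0,0,0,0,-6],[1,0,0,0,0,0,-6],[1,0,0,0,0,0,-6],[1,0,0,0,0,0,-6],[1,0,0,0,0,0,-6]]]'
python3 go.py .525 .149 .34
python3 - <<'E'
from h import *;import pickle
s=ctrl.get_state();f=grab_frame('wrist');pickle.dump((s,f),open('w1.pkl','wb'));cv2.imwrite('pics/w1.png',f['img'])
for c in blobs(f['img'],*BLUE)[:3]:
    r=cv2.minAreaRect(c);print('blue',r,on_plane(f,r[0],.182,s),[on_plane(f,p,.182,s).round(4) for p in cv2.boxPoints(r)])
for c in blobs(f['img'],*GREEN)[:3]:
    r=cv2.minAreaRect(c);print('green',r,on_plane(f,r[0],.13,s))
E
```

```text
t: 2.65
position: [0.5222, 0.1421, 0.3386]
orientation: [-0.0, 0.331, 0.944, -0.0]
ft_force: [-0.3, -0.1, -0.8]
finger_gap: 0.0854
finger_force: 0.0
t: 3.15
position: [0.5222, 0.1419, 0.3387]
orientation: [-0.0, -0.012, 1.0, -0.0]
ft_force: [-0.2, -0.1, -0.3]
finger_gap: 0.0853
finger_force: 0.0
t: 3.65
position: [0.5225, 0.1419, 0.339]
orientation: [-0.0, -0.061, 0.998, -0.0]
ft_force: [1.3, -0.4, 0.5]
finger_gap: 0.0856
finger_force: 0.0
t 3.65 pos [0.5225 0.1419 0.339 ] shift [-0.0033  0.0067 -0.001 ] yaw x -173.04 tilt [-0.0001 -0.    ] q [ 0.059  0.282  1.461 -0.     1.399 -1.634] F [ 1.3 -0.4  0.5] tz [ 0.05 -0.    0.  ] gap 0.08558105817208007
blue ((286.4999694824219, 195.49998474121094), (48.99999237060547, 12.999998092651367), 90.0) [0.52409619 0.15038386 0.182     ] [array([0.5012, 0.1412, 0.182 ]), array([0.4997, 0.1535, 0.182 ]), array([0.5479, 0.1599, 0.182 ]), array([0.5494, 0.1472, 0.182 ])]
blue ((81.5, 414.5), (9.0, 49.0), 90.0) [ 0.82976198 -0.06709756  0.182     ] [array([ 0.8287, -0.0989,  0.182 ]), array([ 0.8164, -0.035 ,  0.182 ]), array([ 0.8312, -0.0357,  0.182 ]), array([ 0.8439, -0.1005,  0.182 ])]
green ((234.91378784179688, 272.96551513671875), (43.26701354980469, 39.738800048828125), 21.801410675048828) [0.63649495 0.10347704 0.13      ]
green ((272.1000061035156, 224.1999969482422), (6.640782833099365, 7.905693531036377), 18.434947967529297) [0.57020902 0.14075654 0.13      ]
```

View pics/w1.png

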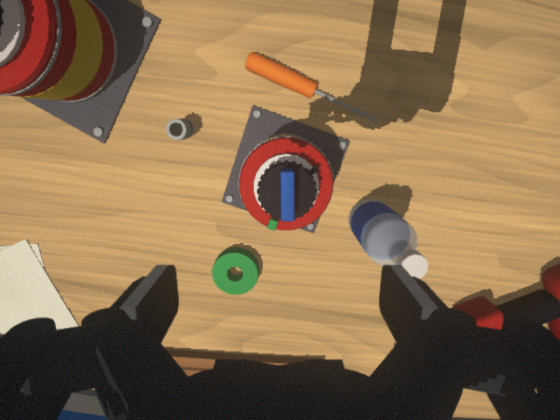

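The wing stands vertically in the wrist view at (286,195), already parallel to the tool's x axis, and the green mark is at (272,224). Descending astride it with a part-closed gripper.

```bash
python3 -m inch '[[[-0.3,-0.003,0.007,0.04,0,0,0],[-0.3,-0.003,0.007,0.08,0,0,0],[-0.3,-0.003,0.007,0.12,0,0,0],[-0.3,-0.003,0.007,0.13,0,0,0],[-0.3,-0.003,0.007,0.13,0,0,0]]]' 20
python3 go.py .5245 .1495 .166
python3 - <<'E'
from h import *
s=ctrl.get_state();f=grab_frame('wrist');g=grab_frame('scene')
a=cv2.resize(f['img'],(560,420));b=cv2.resize(g['img'][90:240,200:400],(560,420));
cv2.imwrite('pics/w2.png',cv2.resize(np.hstack([a,b]),(800,300)))
E
```

```text
t: 4.2
position: [0.5238, 0.1492, 0.2078]
orientation: [-0.002, -0.061, 0.998, -0.0]
ft_force: [-0.0, 0.8, 1.0]
finger_gap: 0.0296
finger_force: 0.0
t 4.2 pos [0.5238 0.1492 0.2078] shift [-0.0009  0.0003  0.0418] yaw x -173.0 tilt [-0.0037 -0.0003] q [ 0.072  0.421  1.632 -0.     1.093 -1.621] F [-0.   0.8  1. ] tz [ 0.02 -0.01  0.03] gap 0.029613259376244937
```

View pics/w2.png

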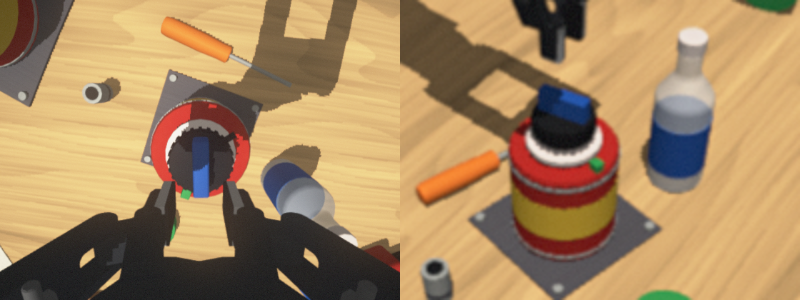

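The fingers at (170,215) and (235,215) straddle the wing at (200,170) evenly. Going down and closing.

```bash
python3 -m inch '[[[-0.3,-0.001,0,0.015,0,0,0],[-0.3,-0.001,0,0.03,0,0,0],[-0.3,-0.001,0,0.036,0,0,0],[-0.3,-0.001,0,0.036,0,0,0],[-0.3,-0.001,0,0.036,0,0,0]]]' 20
python3 go.py .5245 .1495 .166
python3 -m inch '[[[-0.6,0,0,0,0,0,0],[-1,0,0,0,0,0,0],[-1,0,0,0,0,0,0],[-1,0,0,0,0,0,0],[-1,0,0,0,0,0,0]]]' 20
python3 go.py .5245 .1495 .166
```

```text
t: 4.8
position: [0.5268, 0.1495, 0.1744]
orientation: [0.001, -0.061, 0.998, 0.0]
ft_force: [-0.5, -0.4, -0.2]
finger_gap: 0.0299
finger_force: 0.0
t 4.8 pos [0.5268 0.1495 0.1744] shift [0.0023 0.0003 0.0084] yaw x -172.98 tilt [0.0027 0.0002] q [ 0.072  0.465  1.665  0.     1.008 -1.621] F [-0.5 -0.4 -0.2] tz [-0.   -0.   -0.06] gap 0.029898127699705287
t: 5.3
position: [0.5257, 0.1494, 0.1731]
orientation: [0.0, -0.061, 0.998, -0.0]
ft_force: [-0.2, -0.7, -0.3]
finger_gap: -0.0001
finger_force: 0.0
t 5.3 pos [0.5257 0.1494 0.1731] shift [0.0012 0.0002 0.0071] yaw x -172.98 tilt [ 0.0001 -0.    ] q [ 0.072  0.467  1.667 -0.     1.008 -1.621] F [-0.2 -0.7 -0.3] tz [-0.03  0.    0.  ] gap -7.783737018377179e-05
```

The fingers closed on nothing, so I'm looking.

Run:
```python
from h import *;import pickle
s=ctrl.get_state();f=grab_frame('wrist');g=grab_frame('scene');t=grab_frame('top');pickle.dump((s,f,g,t),open('w3.pkl','wb'))
print(project(f,s['position'],s),project(g,s['position']),project(t,s['position']))
b=cv2.resize(g['img'][90:240,200:400],(400,300));c=cv2.resize(t['img'][170:290,160:320],(400,300))
cv2.imwrite('pics/w3.png',np.vstack([np.hstack([b,c]),cv2.resize(f['img'][150:360,140:420],(400,300)).repeat(1,0) if 0 else np.hstack([cv2.resize(f['img'][150:360,140:420],(400,300)),b*0])]))
```

```text
[277.58687422 251.9747585 ] [281.06029632 141.43701029] [235.60065611 231.45867832]
```

View pics/w3.png

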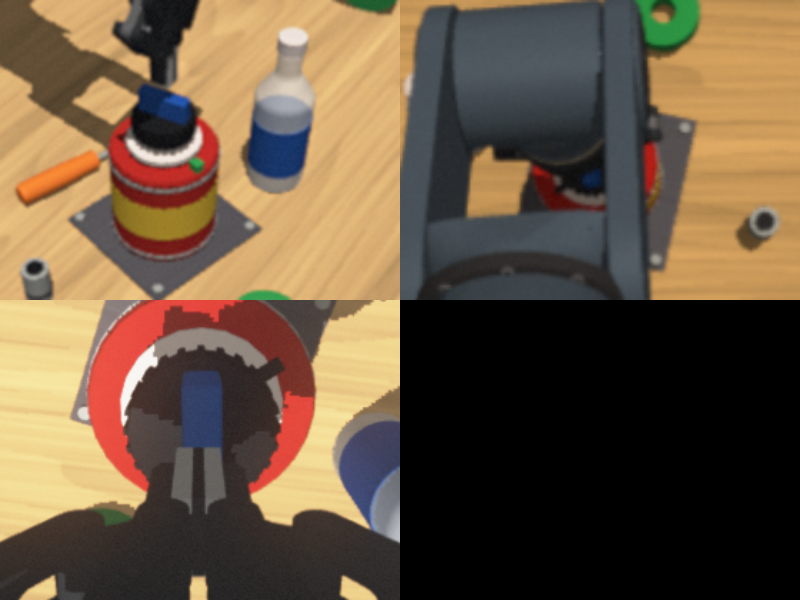

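Run:
```python
from h import *;import pickle
s,f,g,t=pickle.load(open('w3.pkl','rb'));print(s['position'])
for z in (.173,.18,.19,.2): print(z,project(g,np.array([.5257,.1494,z])),project(t,np.array([.5257,.1494,z])))
u=R.from_euler('z',7,degrees=True).as_matrix()
for z in (.16,.182):
    for a in (-.025,.025):
        for b in (-.007,.007):
            p=np.array([.5245,.1495,z])+u@[a,b,0];print(z,a,b,'scene',project(g,p).round(1),'wrist',project(f,p,s).round(1))
for b in ((240,120,320,170),): 
    for c in blobs(g['img'],*BLUE,b)[:1]:
        h=cv2.convexHull(c)[:,0];print('scene blue',cv2.boundingRect(c),h.tolist())
for c in blobs(f['img'],*BLUE,(230,150,330,300))[:1]: print('wrist blue',cv2.boundingRect(c))
x=g['img'][110:150,262:304];cv2.imwrite('pics/w4.png',cv2.resize(x,None,fx=14,fy=14,interpolation=cv2.INTER_NEAREST))
```

```text
[0.52569098 0.14940062 0.17309212]
0.173 [281.06418024 141.47759998] [235.60518515 231.46038705]
0.18 [281.05049926 138.52801835] [235.28555329 230.99591637]
0.19 [281.03063585 134.24206673] [234.82062827 230.32024806]
0.2 [281.01038682 129.86868724] [234.34564474 229.62988108]
0.16 -0.025 -0.007 scene [267.3 144.5] wrist [265.2 197.8]
0.16 -0.025 0.007 scene [271.  140.3] wrist [291.1 197.8]
0.16 0.025 -0.007 scene [290.5 153.1] wrist [266.  282.2]
0.16 0.025 0.007 scene [294.1 148.7] wrist [290.1 282.2]
0.182 -0.025 -0.007 scene [267.  135.3] wrist [263.4 207.5]
0.182 -0.025 0.007 scene [270.8 131.1] wrist [292.7 207.5]
0.182 0.025 -0.007 scene [290.6 143.9] wrist [264.5 301.2]
0.182 0.025 0.007 scene [294.3 139.5] wrist [291.5 301.2]
scene blue (269, 133, 26, 20) [[275, 133], [293, 139], [294, 141], [294, 149], [291, 152], [290, 152], [279, 148], [269, 144], [269, 142], [270, 134], [271, 133]]
wrist blue (268, 201, 28, 52)
```

View pics/w4.png

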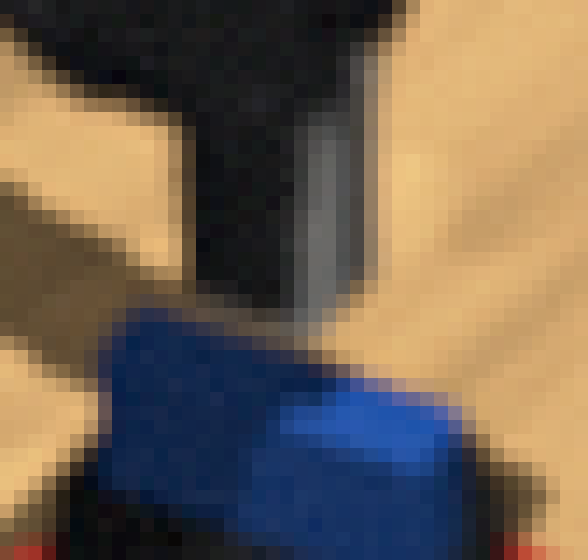

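The zoom shows the fingertips ending at about (283,134), just above the wing top. So they really stand about 15 mm higher than the TCP reading implies. I'll reopen, then descend in small steps and watch the force.

```bash
python3 -m inch '[[[-0.3,0,0,0,0,0,0],[-0.3,0,0,0,0,0,0],[-0.3,0,0,0,0,0,0],[-0.3,0.001,0,0.006,0,0,0],[-0.3,0.001,0,0.013,0,0,0]]]' 20
python3 -m inch '[[[-0.3,0,0,0.002,0,0,0],[-0.3,0,0,0.004,0,0,0],[-0.3,0,0,0.006,0,0,0],[-0.3,0,0,0.006,0,0,0],[-0.3,0,0,0.006,0,0,0]]]' 20
python3 go.py .5245 .1495 .16
python3 -m inch '[[[-0.6,0,0,0,0,0,0],[-1,0,0,0,0,0,0],[-1,0,0,0,0,0,0],[-1,0,0,0,0,0,0],[-1,0,0,0,0,0,0]]]' 20
python3 go.py .5245 .1495 .16
```

```text
t: 5.95
position: [0.5246, 0.1493, 0.1597]
orientation: [0.0, -0.061, 0.998, 0.0]
ft_force: [-0.0, 0.6, 0.1]
finger_gap: 0.0299
finger_force: 0.0
t: 6.45
position: [0.5248, 0.1493, 0.1541]
orientation: [0.0, -0.061, 0.998, 0.0]
ft_force: [-0.1, -0.2, -0.2]
finger_gap: 0.03
finger_force: 0.0
t 6.45 pos [0.5248 0.1493 0.1541] shift [ 0.0003  0.0003 -0.0059] yaw x -172.98 tilt [0.0002 0.    ] q [ 0.072  0.493  1.687  0.     0.962 -1.621] F [-0.1 -0.2 -0.2] tz [ 0.01 -0.04 -0.05] gap 0.03004108016084024
t: 6.95
position: [0.5248, 0.1501, 0.1544]
orientation: [0.0, -0.061, 0.998, 0.001]
ft_force: [-0.5, 4.8, 1.6]
finger_gap: 0.013
finger_force: 22.7
t 6.95 pos [0.5248 0.1501 0.1544] shift [ 0.0004 -0.0006 -0.0056] yaw x -173.0 tilt [0.0007 0.0015] q [ 0.073  0.492  1.687  0.002  0.962 -1.621] F [-0.5  4.8  1.6] tz [0.89 0.07 0.  ] gap 0.013005519971642232
```

The wing is gripped (13 mm gap). I'll loosen a little, centre by 1 mm, and go down until the tips stand on the cap.

```bash
python3 -m inch '[[[-0.45,0,0.001,0,0,0,0],[-0.45,0,0.001,0,0,0,0],[-0.45,0,0.001,0.003,0,0,0],[-0.45,0,0.001,0.006,0,0,0],[-0.45,0,0.001,0.006,0,0,0]]]' 20
python3 -m inch '[[[-0.45,0,0,0.001,0,0,0],[-0.45,0,0,0.002,0,0,0],[-0.45,0,0,0.003,0,0,0],[-0.45,0,0,0.003,0,0,0],[-0.45,0,0,0.003,0,0,0]]]' 20
python3 -m inch '[[[-0.45,0,0,0.001,0,0,0],[-0.45,0,0,0.002,0,0,0],[-0.45,0,0,0.003,0,0,0],[-0.45,0,0,0.003,0,0,0],[-0.45,0,0,0.003,0,0,0]]]' 20
python3 go.py .5245 .1495 .14
```

```text
t: 7.45
position: [0.5241, 0.1499, 0.1474]
orientation: [-0.001, -0.061, 0.998, -0.0]
ft_force: [0.7, 1.6, 0.3]
finger_gap: 0.0234
finger_force: 0.0
t: 7.95
position: [0.5246, 0.1502, 0.145]
orientation: [0.0, -0.061, 0.998, -0.0]
ft_force: [0.2, 0.1, -0.3]
finger_gap: 0.0233
finger_force: 0.0
t: 8.45
position: [0.5245, 0.1503, 0.142]
orientation: [-0.0, -0.061, 0.998, -0.0]
ft_force: [-0.7, -0.2, 0.1]
finger_gap: 0.0235
finger_force: 0.0
t 8.45 pos [0.5245 0.1503 0.142 ] shift [ 0.0001 -0.0008  0.002 ] yaw x -172.98 tilt [-0.0001 -0.    ] q [ 0.074  0.51   1.697 -0.     0.934 -1.619] F [-0.7 -0.2  0.1] tz [-0.02 -0.03  0.03] gap 0.02347714219546703
```

Not touching yet. Now closing and pressing a little further.

```bash
python3 -m inch '[[[-0.55,0,0,0.001,0,0,0],[-0.55,0,0,0.002,0,0,0],[-0.55,0,0,0.003,0,0,0],[-0.55,0,0,0.004,0,0,0],[-0.55,0,0,0.004,0,0,0]]]' 20
python3 -m inch '[[[-0.55,0,0,0.001,0,0,0],[-0.55,0,0,0.002,0,0,0],[-0.55,0,0,0.003,0,0,0],[-0.55,0,0,0.003,0,0,0],[-0.55,0,0,0.003,0,0,0]]]' 20
python3 go.py .5245 .1495 .14
```

```text
t: 8.95
position: [0.5244, 0.1502, 0.1378]
orientation: [-0.0, -0.061, 0.998, 0.0]
ft_force: [0.2, 0.5, 0.0]
finger_gap: 0.019
finger_force: 0.0
t: 9.45
position: [0.5247, 0.1503, 0.1356]
orientation: [0.0, -0.061, 0.998, -0.0]
ft_force: [-1.1, 0.1, 5.2]
finger_gap: 0.019
finger_force: 2.5
t 9.45 pos [0.5247 0.1503 0.1356] shift [ 0.0003 -0.0007 -0.0044] yaw x -172.98 tilt [0.0006 0.    ] q [ 0.074  0.52   1.703 -0.     0.918 -1.619] F [-1.1  0.1  5.2] tz [-0.06  0.17 -0.01] gap 0.018982281882529487
```

Contact at reading 0.1365. Lift 1 mm, grip the wing, then press 7 mm.

```bash
python3 -m inch '[[[-0.55,0,0,-0.002,0,0,0],[-0.55,0,0,-0.002,0,0,0],[-1,0,0,-0.002,0,0,0],[-1,0,0,-0.002,0,0,0],[-1,0,0,-0.002,0,0,0]]]' 20
python3 go.py .5245 .1495 .14
python3 -m inch '[[[-1,0,0,0.002,0,0,0],[-1,0,0,0.004,0,0,0],[-1,0,0,0.006,0,0,0],[-1,0,0,0.006,0,0,0],[-1,0,0,0.006,0,0,0]]]' 40
python3 go.py .5245 .1495 .14
```

```text
t: 9.95
position: [0.5245, 0.1506, 0.137]
orientation: [-0.0, -0.061, 0.998, 0.0]
ft_force: [-0.7, 0.9, 0.8]
finger_gap: 0.0133
finger_force: 24.3
t 9.95 pos [0.5245 0.1506 0.137 ] shift [ 0.0002 -0.001  -0.003 ] yaw x -172.99 tilt [-0.0001  0.0005] q [ 7.400e-02  5.180e-01  1.702e+00  1.000e-03  9.220e-01 -1.619e+00] F [-0.7  0.9  0.8] tz [ 0.3   0.01 -0.03] gap 0.013290074009348894
t: 10.45
position: [0.5247, 0.1506, 0.1322]
orientation: [0.0, -0.061, 0.998, 0.0]
ft_force: [-2.0, 1.6, 10.3]
finger_gap: 0.0129
finger_force: 46.9
t 10.45 pos [0.5247 0.1506 0.1322] shift [ 0.0003 -0.001  -0.0078] yaw x -172.98 tilt [0.0007 0.0004] q [ 0.074  0.525  1.706  0.     0.91  -1.619] F [-2.   1.6 10.3] tz [ 0.25  0.5  -0.  ] gap 0.012884327928940075
```

```bash
python3 -m inch '[[[-1,0,0,0.001,0,0,0],[-1,0,0,0.002,0,0,0],[-1,0,0,0.003,0,0,0],[-1,0,0,0.004,0,0,0],[-1,0,0,0.004,0,0,0]]]' 40
python3 go.py .5245 .1495 .14
python3 -m inch '[[[-1,0,0,0,0,0,6],[-1,0,0,0,0,0,12],[-1,0,0,0,0,0,18],[-1,0,0,0,0,0,24],[-1,0,0,0,0,0,30]]]' 40
python3 go.py .5245 .1495 .14
```

```text
t: 10.95
position: [0.5251, 0.1506, 0.1308]
orientation: [0.001, -0.061, 0.998, 0.0]
ft_force: [-6.0, 1.1, 25.5]
finger_gap: 0.0131
finger_force: 49.2
t 10.95 pos [0.5251 0.1506 0.1308] shift [ 0.0007 -0.001  -0.0092] yaw x -172.97 tilt [0.0023 0.0004] q [ 0.075  0.527  1.707  0.     0.905 -1.619] F [-6.   1.1 25.5] tz [ 0.2   1.22 -0.02] gap 0.013055276037566465
t: 11.45
position: [0.525, 0.1506, 0.1308]
orientation: [0.001, 0.201, 0.98, 0.0]
ft_force: [-6.3, 2.0, 26.6]
finger_gap: 0.0131
finger_force: 49.1
t 11.45 pos [0.525  0.1506 0.1308] shift [ 0.     -0.0012 -0.0092] yaw x 156.81 tilt [0.0024 0.0003] q [ 0.075  0.527  1.707  0.     0.905 -1.092] F [-6.3  2.  26.6] tz [0.13 1.23 0.1 ] gap 0.013134800341228171
```

At the stop and driving (about 0.1 N m). Turning on while watching the torque.

```bash
python3 -m inch '[[[-1,0,0,0,0,0,8],[-1,0,0,0,0,0,16],[-1,0,0,0,0,0,24],[-1,0,0,0,0,0,32],[-1,0,0,0,0,0,40]]]'
python3 go.py .5245 .1495 .14
python3 -m inch '[[[-1,0,0,0,0,0,8],[-1,0,0,0,0,0,16],[-1,0,0,0,0,0,24],[-1,0,0,0,0,0,32],[-1,0,0,0,0,0,40]]]'
python3 go.py .5245 .1495 .14
```

```text
t: 11.95
position: [0.525, 0.1507, 0.1308]
orientation: [0.001, 0.525, 0.851, 0.001]
ft_force: [-5.8, 1.4, 25.0]
finger_gap: 0.013
finger_force: 49.1
t 11.95 pos [0.525  0.1507 0.1308] shift [-0.0008 -0.001  -0.0092] yaw x 116.73 tilt [0.0024 0.0004] q [ 0.075  0.527  1.707  0.     0.905 -0.392] F [-5.8  1.4 25. ] tz [0.19 1.31 0.03] gap 0.012995957502703421
t: 12.45
position: [0.525, 0.1507, 0.1308]
orientation: [0.001, 0.784, 0.621, 0.001]
ft_force: [-5.4, 1.6, 26.1]
finger_gap: 0.0131
finger_force: 49.1
t 12.45 pos [0.525  0.1507 0.1308] shift [-0.0013 -0.0002 -0.0092] yaw x 76.72 tilt [0.0024 0.0005] q [0.075 0.527 1.707 0.    0.905 0.306] F [-5.4  1.6 26.1] tz [0.26 1.24 0.07] gap 0.013116330984111347
```

```bash
python3 -m inch '[[[-1,0,0,0,0,0,6],[-1,0,0,0,0,0,12],[-1,0,0,0,0,0,18],[-1,0,0,0,0,0,24],[-1,0,0,0,0,0,30]]]'
python3 go.py .5245 .1495 .14
python3 -m inch '[[[-1,0,0,0,0,0,6],[-1,0,0,0,0,0,12],[-1,0,0,0,0,0,18],[-1,0,0,0,0,0,24],[-1,0,0,0,0,0,30]]]'
python3 go.py .5245 .1495 .14
```

```text
t: 12.95
position: [0.5251, 0.1507, 0.1308]
orientation: [0.0, 0.918, 0.397, 0.001]
ft_force: [-5.8, 1.4, 25.2]
finger_gap: 0.0131
finger_force: 49.1
t 12.95 pos [0.5251 0.1507 0.1308] shift [-0.0013  0.0004 -0.0092] yaw x 46.8 tilt [0.0027 0.0007] q [7.500e-02 5.270e-01 1.707e+00 1.000e-03 9.050e-01 8.280e-01] F [-5.8  1.4 25.2] tz [0.27 1.19 0.04] gap 0.013099747165560798
t: 13.45
position: [0.5252, 0.1507, 0.1308]
orientation: [0.0, 0.989, 0.147, 0.001]
ft_force: [-5.7, 1.3, 25.6]
finger_gap: 0.0128
finger_force: 49.1
t 13.45 pos [0.5252 0.1507 0.1308] shift [-0.001   0.001  -0.0092] yaw x 16.86 tilt [0.0028 0.0003] q [0.075 0.527 1.707 0.    0.905 1.351] F [-5.7  1.3 25.6] tz [0.27 1.09 0.22] gap 0.012840124487758384
```

Torque has risen to 0.22, so the end stop is reached. Turning on for the slip.

```bash
python3 -m inch '[[[-1,0,0,0,0,0,6],[-1,0,0,0,0,0,12],[-1,0,0,0,0,0,18],[-1,0,0,0,0,0,24],[-1,0,0,0,0,0,30]]]'
python3 go.py .5245 .1495 .14
python3 -m inch '[[[-1,0,0,0,0,0,4],[-1,0,0,0,0,0,8],[-1,0,0,0,0,0,12],[-1,0,0,0,0,0,16],[-1,0,0,0,0,0,20]]]'
python3 go.py .5245 .1495 .14
python3 - <<'E'
from h import *
g=grab_frame('scene');cv2.imwrite('pics/w5.png',cv2.resize(g['img'][115:215,240:340],(600,600),interpolation=cv2.INTER_CUBIC))
E
```

```text
t: 13.95
position: [0.5252, 0.1507, 0.1308]
orientation: [-0.0, 0.993, -0.114, 0.001]
ft_force: [-5.0, 0.8, 26.1]
finger_gap: 0.0131
finger_force: 49.1
t 13.95 pos [0.5252 0.1507 0.1308] shift [-0.0004  0.0013 -0.0092] yaw x -13.14 tilt [0.0029 0.0002] q [ 0.075  0.527  1.707 -0.     0.905  1.875] F [-5.   0.8 26.1] tz [0.27 1.13 0.3 ] gap 0.013080888034659295
t: 14.45
position: [0.5252, 0.1506, 0.1308]
orientation: [-0.0, 0.959, -0.284, 0.001]
ft_force: [-5.8, 1.4, 25.9]
finger_gap: 0.0128
finger_force: 49.1
t 14.45 pos [0.5252 0.1506 0.1308] shift [ 0.0001  0.0013 -0.0092] yaw x -33.06 tilt [0.0028 0.0001] q [ 0.075  0.527  1.707 -0.     0.905  2.223] F [-5.8  1.4 25.9] tz [0.22 1.13 0.3 ] gap 0.012794431427032989
```

View pics/w5.png

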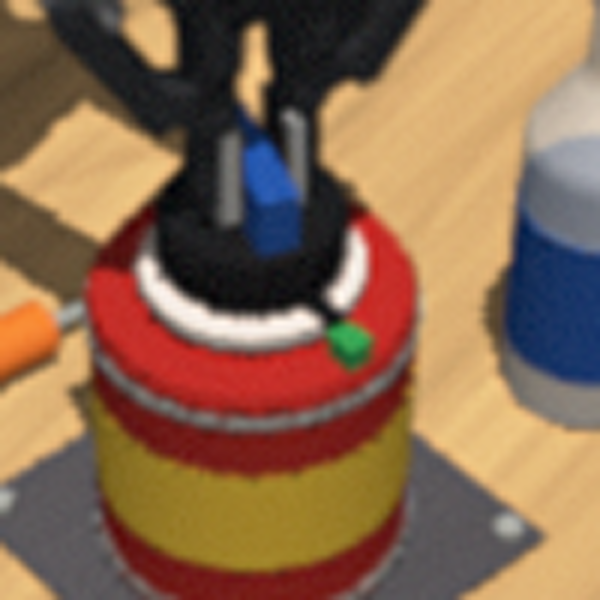

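The black pointer at (325,310) runs straight to the green mark at (350,343), and the torque held at 0.30 N m over about 50°, so the clutch has slipped. Now raising, releasing and withdrawing.

```bash
python3 -m inch '[[[-1,0,0,-0.003,0,0,0],[-1,0,0,-0.006,0,0,0],[-1,0,0,-0.008,0,0,0],[-0.4,0,0,-0.008,0,0,0],[-0.4,0,0,-0.008,0,0,0]]]' 20
python3 -m inch '[[[-0.4,0,0,0,0,0,0],[-0.4,0,0,-0.01,0,0,0],[-0.4,0,0,-0.03,0,0,0],[-0.4,0,0,-0.06,0,0,0],[-0.4,0,0,-0.1,0,0,0]]]'
python3 -m inch '[[[-0.4,0,0,-0.03,0,0,0],[-0.4,0,0,-0.05,0,0,0],[-0.4,0,0,-0.05,0,0,0],[-0.4,0,0,-0.05,0,0,0],[-0.4,0,0,-0.05,0,0,0]]]'
python3 - <<'E'
from h import *
g=grab_frame('scene');cv2.imwrite('pics/w6.png',cv2.resize(g['img'][115:265,190:390],(800,600),interpolation=cv2.INTER_CUBIC));print(ctrl.get_state()['ft_force'])
E
```

```text
t: 15.0
position: [0.5256, 0.1504, 0.1356]
orientation: [-0.001, 0.959, -0.284, 0.001]
ft_force: [1.1, 2.3, 4.0]
finger_gap: 0.0254
finger_force: 2.2
t: 15.5
position: [0.522, 0.1496, 0.234]
orientation: [0.002, 0.959, -0.284, -0.003]
ft_force: [0.5, -0.3, 0.5]
finger_gap: 0.0256
finger_force: 0.0
t: 16.0
position: [0.5231, 0.15, 0.2832]
orientation: [0.001, 0.959, -0.284, -0.002]
ft_force: [-0.3, 0.4, 0.2]
finger_gap: 0.0256
finger_force: 0.0
[ 0.64198409 -1.06793672  1.12117462]
```

View pics/w6.png

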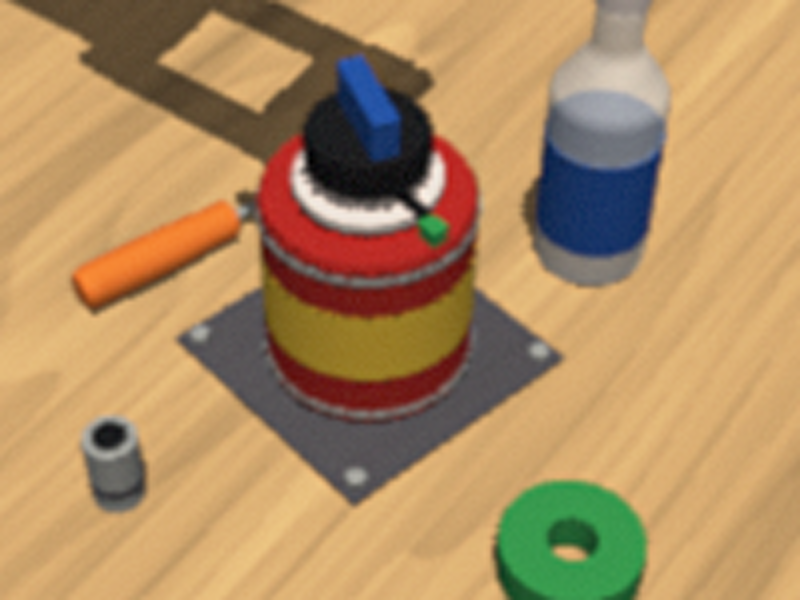

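The pointer at (410,200) stands at the green mark (432,230), the cap is up and free, and the bystanders are undisturbed.

```bash
python3 -c "
from rig import ctrl
print(ctrl.job_done())"
```

```text
the job is handed in; nothing more can be done
None
```

The small can's cap is shut: pointer at the green mark, clutch slipped by roughly 40–50° judging by torque, cap sprung back up, bystanders not visibly moved, and the job handed in after about 16 s with no verdict returned.

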